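# Hold the garlic grinder's lid at the half turn

## Task

Put the grey lid with the bar grip on the garlic grinder, its two lugs down through the two notches of the rim, until the flange sits flat on the rim. Then turn it clockwise (seen from above) against the spring until its pointer stands at the rib on the rim, halfway to the lock: the grinder runs only while the lid is held there, so never let it click into the lock, and finish still gripping the lid at the half turn. Leave the jar, the garlic bulb and the round-knobbed storage lid where they are.

Things in the scene. Friction and masses are not known exactly. Their poses are not given: they have to be found in the camera images.
- grinder: Garlic grinder, fixed to the counter, 130 mm high: white round foot (diameter 144, tapering), bare metal bowl on top (outer diameter 108). Origin: centre of the underside, z up. The two entry notches lie on opposite sides of the bore, along the body's own +x and -x. Half-turn symmetric, so the lid goes in either way round. The lid can turn anticlockwise from the notches by only about 10 degrees.
- mouth (a point): Centre of the bore, level with the rim's flat top, 130 mm above the counter; axes as the grinder's. Bore diameter 59; each notch is 21 wide at the bore, widens outward and reaches 46 from the centre. The lips are 6 thick; the lugs travel in a free channel beneath them.
- half_mark (a point): The half-turn mark: dark radial rib on the rim, 9 x 4 mm, 2 high, 49 from the centre, 40 degrees clockwise (seen from above) of the +x notch; its twin is opposite. The dark round dot at 72 degrees marks the lock. The lid's pointer stands at a notch when the lid goes in.
- lid: Bayonet lid, grey plastic, 160 g, 56 mm high, upright at first. Origin: centre of the underside, z up. Spigot: diameter 53 (foot tapered to 44), 20 tall. Two lugs along own +x and -x out to 36 from the centre, 12 wide, from z 5 to 11. Flange: diameter 84, z 20 to 26. Bar grip: 64 long (x), 18 wide (y), z 26 to 56; pointer ribs at its ends. Seated: origin 20 below the rim's top (z 110).
- drive (a joint): Sprung follower (rad) in the grinder, pushed by the lugs: 0 at rest. The lid turns freely about 10 degrees clockwise from the notches, then winds it at 0.2 N m per rad; it drives the lid back if let go. Reads the lid's turn less about 0.17: about 0.53 at the half-turn mark, 0.96 where the lock begins.
- latch (a joint): Lock of the grinder (rad): 0 until the lid has been turned about 65 degrees; from there it is pushed along, an added 0.3 N m, and stays. It must stay near 0.
- jar: Bystander: amber glass jar with a brass cap, diameter about 66 mm, 85 mm high; origin at the centre of its underside.
- garlic: Bystander: white garlic bulb, diameter 58 mm, 61 mm high; origin at the centre of its underside.
- storage_lid: Bystander: plain grey lid with a round knob and no lugs, diameter 68 mm, 37 mm high; origin at the centre of its underside.

How it is judged:
On the way:
1. the held lid is down in the mouth of the grinder, flange on the rim, not yet turned against the spring (horizontal distance between lid and mouth below 0.006 m and z of lid in the frame of mouth below -0.016 m and angle between lid's own z axis and vertical below 0.12 rad and contact force between the fingers and lid above 1 N and value of joint drive below 0.15 rad), for 0.1 s.
At the end, for the whole second after the job is handed in: Lid seated in the grinder (axis within 6 mm, flange within 4 mm, tilt under 0.1 rad), turned clockwise 30 to 50 degrees from the notches (mark: 40), gripped with over 2 N and at rest; the lock has not clicked; jar, garlic and storage lid within 30 mm of their start (horizontal distance between lid and mouth below 0.006 m and z of lid in the frame of mouth below -0.016 m and angle between lid's own z axis and vertical below 0.1 rad and angle between the x axis of lid and the x axis of grinder, either way round between 0.524 and 0.873 rad and value of joint drive above 0.25 rad and value of joint latch below 0.08 rad and contact force between the fingers and lid above 2 N and angular speed of lid below 0.15 rad/s and distance of each of jar, garlic, storage_lid from where it was at the start of the episode below 0.03 m); the arm keeps its last pose, push and grip.
It fails at once if the lid is turned into the lock (it clicks) (value of joint latch above 0.08 rad).
It fails at once if a bystander is moved more than 30 mm (distance of any of jar, garlic, storage_lid from where it was at the start of the episode above 0.03 m).
It also fails if it takes over 45 s, if anything falls off the work surface, if the arm or the gripper's body presses on something with over 40 N, if the wrist force passes 120 N, or if a joint passes its speed limit or range.

## Robot

A 7-joint arm with a two-finger parallel gripper is mounted at the origin on the work surface. World frame = base frame: x ahead of the robot, y to its left, z up, the work surface at z = 0. Lengths are in m, angles in rad, forces in N, time in s.
With the tool pointing down it reaches from about 0.4 to 0.925 m from the base axis. Payload 5.6 kg.
Tool frame: the origin (TCP) lies midway between the tips of the shut fingers; the grasp point (between the pads) lies 19 mm behind it; z points along the fingers, x is the direction in which the jaws open and shut, and the axes are right-handed (so a half turn about z gives the same grasp; the last joint's range is limited). The gripper opens to 85 mm and grips with 20 to 120 N. Pads are 22 mm wide; open, the fingers measure 114 mm over their backs; the gripper's body (76 mm by 85 mm) begins 54 mm behind the grasp point. The pads swing forward as they close: fully open they stand 13 mm farther back than shut.
Start: joints at [-1.241, 0.468, -0.012, 1.603, 0.006, 1.071, -0.056], TCP at [0.237, 0.605, 0.231] pointing down, gripper open.
Joint ranges: [-2.53, 2.53], [-0.31, 2.02], [-1.57, 1.55], [0.28, 2.44], [-1.29, 4.43], [0.15, 1.84], [-2.92, 2.92]. Speed limits (rad/s): [2.57, 2.57, 3.14, 3.14, 3.14, 3.14, 3.14].

## Interface

Orientations are given as a rotation vector (axis times angle).
In Python, from bench import * gives the robot as it stands.
- The arm moves only by the tool servo_tool, never from a script. Its arguments are lists of equal length, an entry for each row: "offset": the shift along the tool's x, y, z in cm, a list of three; "twist": the turn, a rotation vector about the tool's x, y, z in rad, a list of three. In form: {"offset": [[dx, dy, dz], ...], "twist": [[rx, ry, rz], ...]}. A call has 1 to 12 rows; each row shifts and turns the commanded pose from where the row before left it, along the tool's axes as they then stand; what a row does not reach is not made up. A row lasts 1/8 s, in which the tool goes at most 62.5 mm and 10.7 degrees, less where a joint would pass 70% of its speed; a pose out of reach is approached as far as the arm can. A call is refused whole if a number of a shift passes 6.25 or a number of a turn 0.188, either way. A call with a gripper value outside its range is refused whole. "jaw" is the closure, from 0 (fully open) to 1 (shut), set as the call begins (left out, the last holds). The fingers move at their own pace and stop on an object; "newtons" is the grip in N (left out, the last holds). Time passes only in rows, so rows that do not move let the fingers close. It gives the time, the measured TCP pose, the force and the opening at its end, in the units of the state.
- get_state(): the state, without advancing time (a new reading comes with each control period).
- snapshot(name): name is "side" or "top"; returns a dict with "image" (400x640x3 uint8, blue, green, red), "K" (3x3 intrinsics, pixels), "origin" and "attitude" of the camera in the world. Camera axes: x right, y up, looking along -z (the intrinsics and any distortion apply to the point x, -y, -z); pixel columns grow to the right and rows downward; lengths in m; the calibration is good to about 2 mm. A picture is of the moment at which its call begins. There is no depth.
- finish_job(): hands the job in, once; it reports no verdict.
The state is a dict: "t": time; "q": joint angles; "qd": joint speeds; "joint_efforts": joint torques, N m; "tool_pos": TCP position; "ee_rot": TCP orientation; "contact_force": force on the tool from outside, world axes, zero at the start; "moment": the same for the moment, N m; "grip_width": finger opening in m.
Only numpy, scipy, OpenCV 4.12 (cv2) and the standard library are available. Lean on these libraries where they do the work, as an engineer would, in place of code of your own. Each camera call takes 0.05 s, during which the arm holds its last target.

## Working session

There is one attempt and no reset: what is moved stays moved. The work goes in short steps, Python scripts to look and compute and a tool call to move; the robot and the scene stay as the last step left them, time stands still between calls to the robot, and variables do not carry over. Pictures are saved under pics/ and viewed, and the job is handed in when it is done.

Besides the shell and the picture viewer there is one more tool, called after "Call:" as a command line: name --argument value ..., lists and objects as JSON in quotes. servo_tool: Moves the arm, as the interface text tells. Its arguments: {"type":"object","properties":{"offset":{"type":"array"},"twist":{"type":"array"},"jaw":{"type":"number"},"newtons":{"type":"number"}},"required":["offset","twist"]}

```bash
ls; mkdir -p pics
python3 - <<'E'
from bench import *
import cv2
s=get_state()
print(s)
for n in("side","top"):
    d=snapshot(n); cv2.imwrite(f"pics/{n}0.png",d["image"]); print(n,d["K"],d["origin"],d["attitude"],[k for k in d])
E
```

```text
pics
{'t': 0.0, 'q': array([-1.24097594,  0.46840715, -0.01161914,  1.60363937,  0.0060465 ,
        1.07141069, -0.05629463]), 'qd': array([ 0.00013965, -0.00078645,  0.00104636,  0.00091517, -0.00013017,
        0.00029802,  0.00060233]), 'joint_efforts': array([-1.23782088e-04, -5.32372034e+01,  2.15083128e-02, -2.51318121e+01,
        1.14427280e-02,  7.34153524e-03,  2.20125128e-05]), 'tool_pos': array([0.23661728, 0.6047891 , 0.23031239]), 'ee_rot': array([ 2.59372229e+00,  1.77056893e+00, -2.22337688e-03]), 'contact_force': array([ 0.29157413, -0.17795926,  0.22913876]), 'moment': array([ 0.02750936, -0.00095438, -0.0477987 ]), 'grip_width': 0.08522779852637603}
side [[441.22106155   0.         319.65612533]
 [  0.         441.22106155 197.31237498]
 [  0.           0.           1.        ]] [ 0.19443543 -0.6972598   0.58149063] [ 1.02194008 -0.26027847 -0.47579413] ['image', 'K', 'origin', 'attitude']
top [[375.86728887   0.         324.09598873]
 [  0.         375.86728887 193.88978802]
 [  0.           0.           1.        ]] [ 0.54792503 -0.02262678  0.88168202] [ 0.05265127 -0.01471414 -1.59547835] ['image', 'K', 'origin', 'attitude']
```

View pics/side0.png

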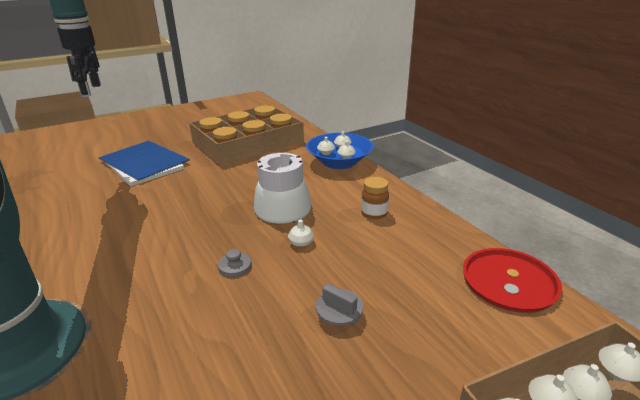

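View pics/top0.png

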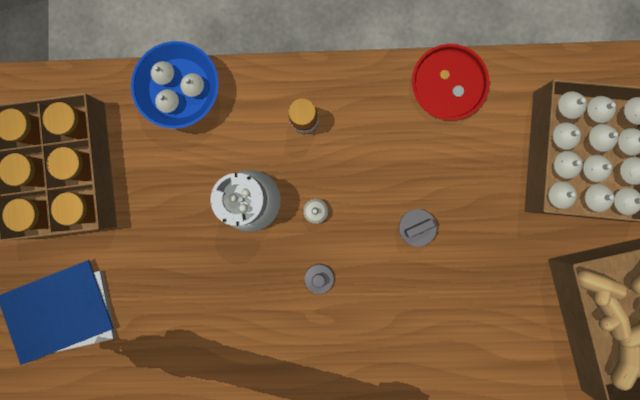

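The top view shows the grinder near (240,200), the bar-grip lid at (418,228), the storage lid at (319,279), the garlic at (316,211) and the jar at (303,115). Next I'll zoom in on the lid and the grinder.

```bash
cat > h.py <<'E'
import numpy as np, cv2
from scipy.spatial.transform import Rotation as R
def ray(d,u,v):
    K=d["K"]; p=np.array([(u-K[0,2])/K[0,0],-(v-K[1,2])/K[1,1],-1.])
    return np.array(d["origin"]),R.from_rotvec(d["attitude"]).apply(p)
def plane(d,u,v,z):
    o,r=ray(d,u,v); return o+r*(z-o[2])/r[2]
def proj(d,P):
    p=R.from_rotvec(d["attitude"]).inv().apply(np.atleast_2d(P)-d["origin"])
    K=d["K"]; return np.c_[K[0,2]+K[0,0]*p[:,0]/-p[:,2],K[1,2]-K[1,1]*p[:,1]/-p[:,2]]
def crop(d,u,v,h,k,name):
    im=d["image"][max(0,v-h):v+h,max(0,u-h):u+h]
    cv2.imwrite(name,cv2.resize(im,None,fx=k,fy=k,interpolation=cv2.INTER_CUBIC))
E
python3 - <<'E'
from bench import *
from h import *
import pickle
t=snapshot("top"); s=snapshot("side")
pickle.dump((t,s),open("snap0.pkl","wb"))
a=[]
for d,u,v in((t,240,200),(t,418,228),(s,282,172),(s,340,303)):
    im=d["image"][v-36:v+36,u-36:u+36]; a.append(cv2.resize(im,(390,295) if 0 else (300,300),interpolation=cv2.INTER_CUBIC))
cv2.imwrite("pics/z0.png",np.vstack([np.hstack(a[:2]),np.hstack(a[2:])]))
E
```

```text
(no output)
```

View pics/z0.png

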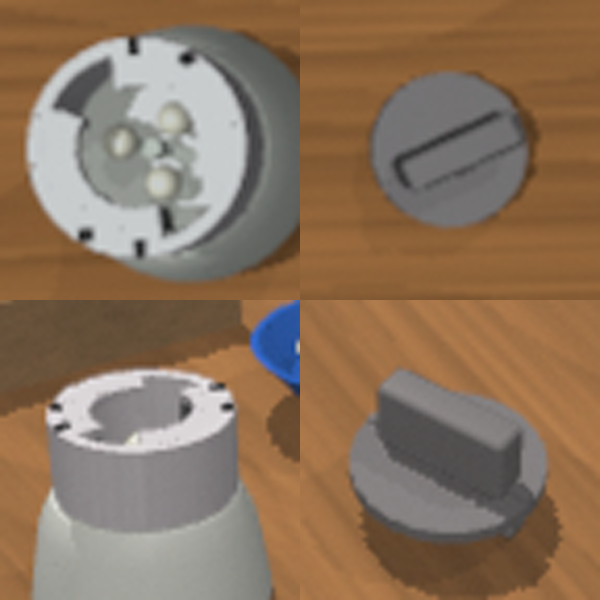

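Run:
```python
from h import *
import pickle
t,s=pickle.load(open("snap0.pkl","rb"))
def marks(d,u,v,h):
    im=d["image"][v-h:v+h,u-h:u+h]; k=8
    g=cv2.cvtColor(cv2.resize(im,None,fx=k,fy=k,interpolation=cv2.INTER_CUBIC),cv2.COLOR_BGR2GRAY)
    n,l,st,c=cv2.connectedComponentsWithStats((g<75).astype(np.uint8))
    out=[]
    for i in range(1,n):
        if 80<st[i,4]<3000:
            p=((c[i]+.5)/k-.5)+[u-h,v-h]; P=plane(d,*p,.131); out.append((p.round(2),P.round(4),st[i,4]))
    # bright rim
    return out
for n,d,u,v,h in(("top",t,238,199,34),("side",s,281,163,28)):
    print(n)
    for o in marks(d,u,v,h): print(o)
# lid: grey segmentation top
def seg(d,u,v,h,z):
    im=d["image"][v-h:v+h,u-h:u+h]; k=8
    im=cv2.resize(im,None,fx=k,fy=k,interpolation=cv2.INTER_CUBIC)
    hsv=cv2.cvtColor(im,cv2.COLOR_BGR2HSV)
    m=((hsv[...,1]<60)).astype(np.uint8)
    n,l,st,c=cv2.connectedComponentsWithStats(m); i=1+np.argmax(st[1:,4])
    cn=max(cv2.findContours((l==i).astype(np.uint8),0,2)[0],key=len)
    e=cv2.fitEllipse(cn); p=((np.array(e[0])+.5)/k-.5)+[u-h,v-h]
    cv2.drawContours(im,[cn],-1,(0,0,255),1);cv2.imwrite(f"pics/seg{u}.png",im)
    print(p,np.array(e[1])/k,plane(d,*p,z))
seg(t,418,228,30,.026)
```

```text
top
(array([264.07, 172.79]), array([0.6258, 0.1148, 0.131 ]), np.int32(167))
(array([235.4 , 174.38]), array([0.6242, 0.1729, 0.131 ]), np.int32(337))
(array([270.56, 176.59]), array([0.6178, 0.1018, 0.131 ]), np.int32(271))
(array([248.48, 177.46]), array([0.6173, 0.1465, 0.131 ]), np.int32(322))
(array([263.48, 195.08]), array([0.581 , 0.1168, 0.131 ]), np.int32(2661))
(array([218.65, 188.27]), array([0.597 , 0.2072, 0.131 ]), np.int32(153))
(array([221.13, 189.61]), array([0.5942, 0.2022, 0.131 ]), np.int32(103))
(array([262.45, 208.28]), array([0.5546, 0.1193, 0.131 ]), np.int32(151))
(array([243.57, 216.39]), array([0.5392, 0.1576, 0.131 ]), np.int32(603))
(array([223.95, 220.01]), array([0.5329, 0.1973, 0.131 ]), np.int32(277))
(array([237.1, 223.3]), array([0.5257, 0.1709, 0.131 ]), np.int32(269))
(array([268.71, 225.7 ]), array([0.5194, 0.1074, 0.131 ]), np.int32(1046))
side
(array([258.79, 161.13]), array([0.5337, 0.199 , 0.131 ]), np.int32(100))
(array([300.25, 161.13]), array([0.618 , 0.1483, 0.131 ]), np.int32(115))
(array([290.08, 161.93]), array([0.5954, 0.1568, 0.131 ]), np.int32(180))
(array([259.89, 166.12]), array([0.5254, 0.1728, 0.131 ]), np.int32(87))
[417.29478073 227.42781448] [36.53822327 37.45210266] [ 0.50366487 -0.21095928  0.026     ]
```

Run:
```python
from h import *
import pickle
t,s=pickle.load(open("snap0.pkl","rb"))
a=[]
for d,u,v,h in((t,418,228,22),(s,340,305,27)):
    im=d["image"][v-h:v+h,u-h:u+h]; a.append(cv2.resize(im,(400,400),interpolation=cv2.INTER_CUBIC))
cv2.imwrite("pics/z1.png",np.hstack(a))
```

```text
(no output)
```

View pics/z1.png

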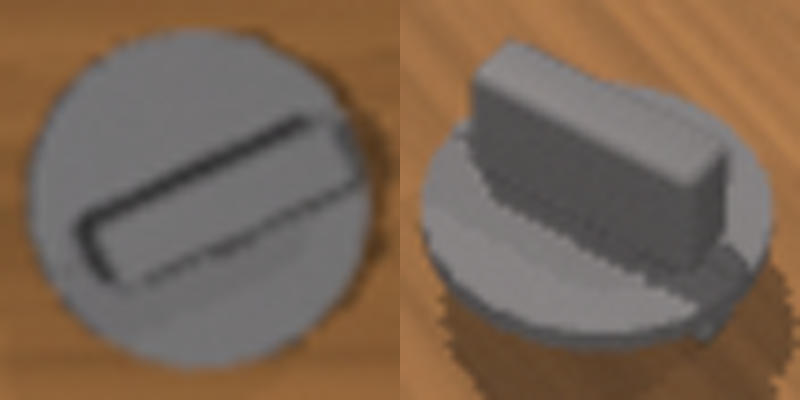

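View pics/seg418.png

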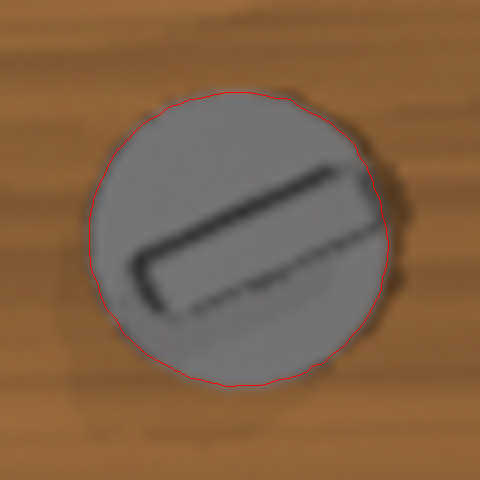

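Run:
```python
from h import *
import pickle
t,s=pickle.load(open("snap0.pkl","rb"))
k=400/54; c=np.array([[112,42],[76,80],[289,186],[325,152]])
P=np.array([plane(s,340-27+a/k-.5,305-27+b/k-.5,.056) for a,b in c]); print(P.round(4),P.mean(0))
for i,j in((1,2),(0,3)): v=P[j]-P[i]; print(np.linalg.norm(v),np.degrees(np.arctan2(v[1],v[0])))
k=8
for A,B in(((140,258),(335,170)),((190,312),(375,232))):
    a,b=[plane(t,418-30+q[0]/k-.5,228-30+q[1]/k-.5,.056) for q in(A,B)]; v=b-a; print(a,b,np.degrees(np.arctan2(v[1],v[0])))
```

```text
[[ 0.4986 -0.1806  0.056 ]
 [ 0.4844 -0.1878  0.056 ]
 [ 0.5084 -0.2427  0.056 ]
 [ 0.5215 -0.2376  0.056 ]] [ 0.50323679 -0.21215918  0.056     ]
0.05988497250190546 -66.41829963896926
0.06150497317061504 -68.05372586395033
[ 0.50079615 -0.17755072  0.056     ] [ 0.52344314 -0.23117078  0.056     ] -67.10272932134694
[ 0.48584433 -0.19059078  0.056     ] [ 0.50636515 -0.24136382  0.056     ] -67.99303044715931
```

```bash
cat >> h.py <<'E'
def rows(pos,yaw,way,dec=2):
    """way: list of (xyz,yaw_deg,n) ; tool pointing down"""
    O=[];T=[];p=np.array(pos,float);y=np.radians(yaw)
    for q,yt,n in way:
        for i in range(n):
            dy=(np.radians(yt)-y)/(n-i); st=(np.array(q)-p)/(n-i)
            X=np.array([np.cos(y),np.sin(y),0]);Y=np.array([np.sin(y),-np.cos(y),0])
            o=[round(float(v),dec) for v in (st@X*100,st@Y*100,-st[2]*100)]
            w=round(float(-dy),3)
            O.append(o);T.append([0,0,w]); p=p+(o[0]*X+o[1]*Y-o[2]*np.array([0,0,1]))/100; y-=w
    print(O);print(T);print(p,np.degrees(y))
def tyaw(s):
    M=R.from_rotvec(s["ee_rot"]).as_matrix(); return np.degrees(np.arctan2(M[1,0],M[0,0])),M[:,2]
E
python3 - <<'E'
from bench import *
from h import *
s=get_state();y,z=tyaw(s);print(y,z,s['t'])
rows(s['tool_pos'],y,[((.47,.22,.23),50,10),((.5034,-.2115,.14),22.8,12)],1)
E
```

```text
68.63783894568695 [-3.26242645e-04 -1.00482371e-03 -9.99999442e-01] 0.2
[[-2.7, 3.6, 0.0], [-2.6, 3.7, 0.0], [-2.5, 3.7, 0.0], [-2.4, 3.8, 0.0], [-2.3, 3.9, 0.0], [-2.1, 4.0, 0.0], [-2.0, 4.0, 0.0], [-1.9, 4.1, 0.0], [-1.7, 4.2, 0.0], [-1.6, 4.2, 0.1], [-2.6, 2.5, 0.7], [-2.5, 2.6, 0.8], [-2.4, 2.7, 0.7], [-2.2, 2.8, 0.8], [-2.1, 2.9, 0.7], [-2.0, 3.0, 0.8], [-1.9, 3.1, 0.7], [-1.8, 3.1, 0.8], [-1.7, 3.2, 0.7], [-1.5, 3.3, 0.8], [-1.4, 3.3, 0.7], [-1.2, 3.4, 0.8]]
[[0, 0, 0.033], [0, 0, 0.032], [0, 0, 0.033], [0, 0, 0.032], [0, 0, 0.033], [0, 0, 0.032], [0, 0, 0.033], [0, 0, 0.032], [0, 0, 0.033], [0, 0, 0.032], [0, 0, 0.04], [0, 0, 0.04], [0, 0, 0.04], [0, 0, 0.039], [0, 0, 0.04], [0, 0, 0.039], [0, 0, 0.04], [0, 0, 0.039], [0, 0, 0.04], [0, 0, 0.039], [0, 0, 0.04], [0, 0, 0.039]]
[ 0.50376556 -0.21135328  0.13970317] 22.80121533522108
```

Call:
servo_tool --offset '[[-2.7,3.6,0],[-2.6,3.7,0],[-2.5,3.7,0],[-2.4,3.8,0],[-2.3,3.9,0],[-2.1,4.0,0],[-2.0,4.0,0],[-1.9,4.1,0],[-1.7,4.2,0],[-1.6,4.2,0]]' --twist '[[0,0,0.033],[0,0,0.032],[0,0,0.033],[0,0,0.032],[0,0,0.033],[0,0,0.032],[0,0,0.033],[0,0,0.032],[0,0,0.033],[0,0,0.032]]' --jaw 0

```text
t: 1.45
tool_pos: [0.4704, 0.2186, 0.2314]
ee_rot: [-2.848, -1.327, -0.0]
contact_force: [0.7, 0.4, 0.5]
grip_width: 0.0858
```

Call:
servo_tool --offset '[[-2.6,2.5,0.7],[-2.5,2.6,0.8],[-2.4,2.7,0.7],[-2.2,2.8,0.8],[-2.1,2.9,0.7],[-2.0,3.0,0.8],[-1.9,3.1,0.7],[-1.8,3.1,0.8],[-1.7,3.2,0.7],[-1.5,3.3,0.8],[-1.4,3.3,0.7],[-1.2,3.4,0.8]]' --twist '[[0,0,0.04],[0,0,0.04],[0,0,0.04],[0,0,0.039],[0,0,0.04],[0,0,0.039],[0,0,0.04],[0,0,0.039],[0,0,0.04],[0,0,0.039],[0,0,0.04],[0,0,0.039]]'

```text
t: 2.95
tool_pos: [0.504, -0.2121, 0.141]
ee_rot: [-3.08, -0.619, -0.0]
contact_force: [0.3, 0.9, -0.6]
grip_width: 0.0856
```

Call:
servo_tool --offset '[[0,0,0],[0,0,0]]' --twist '[[0,0,0],[0,0,0]]'

```text
t: 3.2
tool_pos: [0.5038, -0.2103, 0.1411]
ee_rot: [-3.079, -0.622, 0.001]
contact_force: [0.2, 0.8, -0.1]
grip_width: 0.0856
```

Run:
```python
from bench import *
from h import *
s=get_state();y,z=tyaw(s);print(y,z,s['t'],s['q'],s['tool_pos'])
rows(s['tool_pos'],y,[((.5034,-.2115,.032),22.8,6)],2)
d=snapshot("side");crop(d,340,260,75,5,"pics/a1.png")
```

```text
22.8372652106684 [-5.21418520e-04  7.50750223e-04 -9.99999582e-01] 3.2 [-0.04465816  0.43165182  0.47495051  1.95974798 -0.26751027  0.81193663
  0.97741762] [ 0.50376379 -0.21031288  0.14108643]
[[-0.01, 0.02, 1.82], [-0.01, 0.02, 1.82], [-0.01, 0.01, 1.82], [-0.02, 0.02, 1.82], [-0.01, 0.01, 1.81], [-0.02, 0.02, 1.82]]
[[0, 0, 0.0], [0, 0, 0.0], [0, 0, 0.0], [0, 0, 0.0], [0, 0, 0.0], [0, 0, 0.001]]
[ 0.50341461 -0.21154499  0.03198643] 22.77996943115532
```

View pics/a1.png

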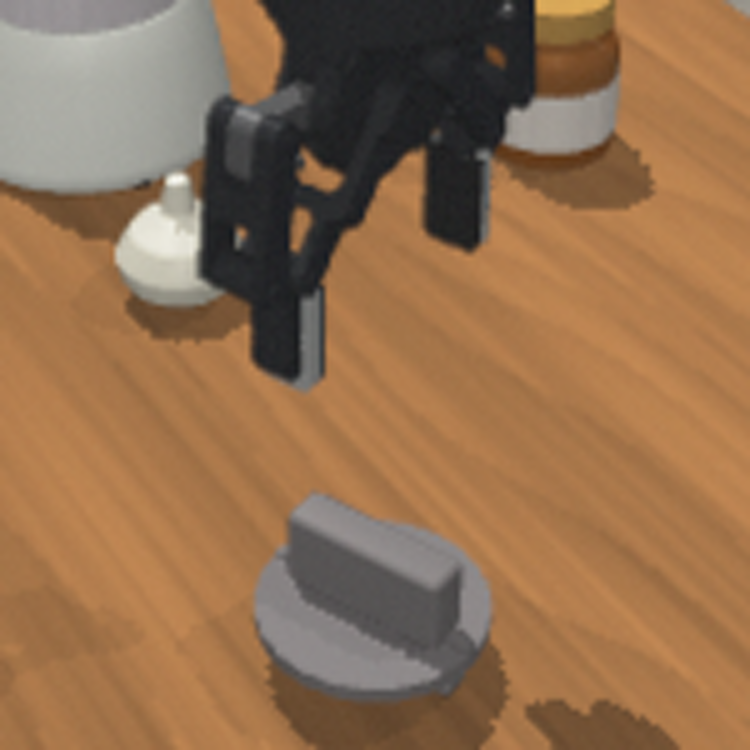

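The side view shows the open fingers straddling the bar (bar at about (375,545) in the crop) and lined up with it. Descending.

Call:
servo_tool --offset '[[0,0,1.8],[0,0,1.8],[0,0,1.8],[-0.05,0.05,1.8],[0,0.05,1.8],[0,0,1.8],[0,0,0]]' --twist '[[0,0,0],[0,0,0],[0,0,0],[0,0,0],[0,0,0],[0,0,0],[0,0,0]]'

```text
t: 4.12
tool_pos: [0.5027, -0.2119, 0.0316]
ee_rot: [-3.078, -0.62, 0.004]
contact_force: [0.3, 0.4, -0.2]
grip_width: 0.0855
```

Call:
servo_tool --offset '[[0,0,0],[0,0,0],[0,0,0],[0,0,0],[0,0,0],[0,0,0]]' --twist '[[0,0,0],[0,0,0],[0,0,0],[0,0,0],[0,0,0],[0,0,0]]' --jaw 1 --newtons 60

```text
t: 4.88
tool_pos: [0.5042, -0.2122, 0.0338]
ee_rot: [3.079, 0.621, 0.001]
contact_force: [-0.7, 0.8, 6.0]
grip_width: 0.0169
```

Run:
```python
from bench import *
from h import *
s=get_state();y,z=tyaw(s);print(y,z,s['t'],s['q'],s['tool_pos'],s['contact_force'],s['grip_width'])
d=snapshot("side");crop(d,340,280,50,7,"pics/a2.png")
```

```text
22.806901479347044 [ 8.66209106e-04  2.51919999e-05 -9.99999625e-01] 4.875 [ 0.03636288  0.60545765  0.38288649  1.99806197 -0.38280138  0.60664024
  1.07352841] [ 0.50421942 -0.21217314  0.0337926 ] [-0.7299231   0.77109376  6.03744917] 0.016906396512025097
```

View pics/a2.png

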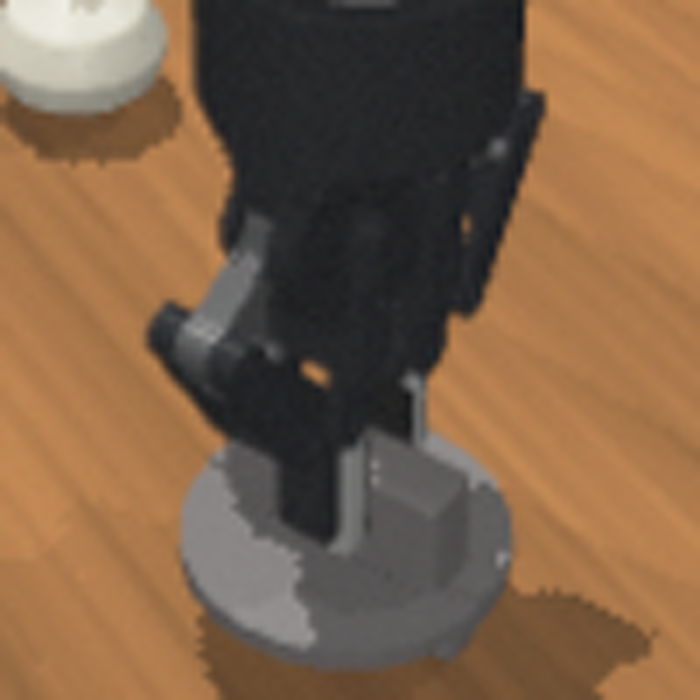

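Gripped (opening 16.9 mm, lid upright). Lifting straight up now.

Call:
servo_tool --offset '[[0,0,-0.5],[0,0,-2],[0,0,-3.5],[0,0,-3.5],[0,0,-3.5],[0,0,-3.0],[0,0,-1],[0,0,0],[0,0,0]]' --twist '[[0,0,0],[0,0,0],[0,0,0],[0,0,0],[0,0,0],[0,0,0],[0,0,0],[0,0,0],[0,0,0]]'

```text
t: 6.05
tool_pos: [0.503, -0.2118, 0.2021]
ee_rot: [-3.079, -0.621, 0.003]
contact_force: [-0.9, -0.1, -1.3]
grip_width: 0.0168
```

Run:
```python
from bench import *
from h import *
s=get_state();y,z=tyaw(s);print(y,z,s['t'],s['q'],s['tool_pos'],s['contact_force'],s['grip_width'])
rows(s['tool_pos'],y,[((.5754,.1727,.205),-48.9,18)],2)
```

```text
22.80099299691981 [-2.15535353e-03  5.76828247e-04 -9.99997511e-01] 6.05 [-0.08302831  0.3469083   0.51774772  1.91407612 -0.21011899  0.93602544
  0.93285217] [ 0.50297756 -0.21180435  0.20213493] [-0.92608921 -0.05465471 -1.3115935 ] 0.01677767579313481
[[1.2, -1.81, -0.02], [1.07, -1.89, -0.02], [0.94, -1.96, -0.02], [0.8, -2.02, -0.02], [0.65, -2.07, -0.01], [0.51, -2.11, -0.02], [0.36, -2.14, -0.01], [0.21, -2.16, -0.02], [0.06, -2.17, -0.01], [-0.09, -2.17, -0.02], [-0.24, -2.16, -0.01], [-0.39, -2.14, -0.02], [-0.54, -2.11, -0.01], [-0.69, -2.07, -0.02], [-0.83, -2.01, -0.01], [-0.96, -1.95, -0.02], [-1.1, -1.88, -0.01], [-1.23, -1.8, -0.02]]
[[0, 0, 0.07], [0, 0, 0.069], [0, 0, 0.07], [0, 0, 0.069], [0, 0, 0.07], [0, 0, 0.069], [0, 0, 0.07], [0, 0, 0.069], [0, 0, 0.07], [0, 0, 0.069], [0, 0, 0.07], [0, 0, 0.069], [0, 0, 0.07], [0, 0, 0.069], [0, 0, 0.07], [0, 0, 0.069], [0, 0, 0.07], [0, 0, 0.069]]
[0.57537449 0.1727214  0.20503493] -48.87602717394618
```

Call:
servo_tool --offset '[[1.2,-1.8,0],[1.1,-1.9,0],[0.9,-2.0,0],[0.8,-2.0,0],[0.7,-2.1,-0.1],[0.5,-2.1,0],[0.4,-2.1,0],[0.2,-2.2,0],[0.1,-2.2,-0.1]]' --twist '[[0,0,0.07],[0,0,0.069],[0,0,0.07],[0,0,0.069],[0,0,0.07],[0,0,0.069],[0,0,0.07],[0,0,0.069],[0,0,0.07]]'

```text
t: 7.18
tool_pos: [0.5403, -0.0188, 0.2038]
ee_rot: [3.12, -0.361, -0.004]
contact_force: [0.4, 0.8, -2.2]
grip_width: 0.0167
```

Call:
servo_tool --offset '[[-0.1,-2.2,0],[-0.2,-2.2,0],[-0.4,-2.1,0],[-0.5,-2.1,0],[-0.7,-2.1,-0.1],[-0.8,-2.0,0],[-1.0,-2.0,0],[-1.1,-1.9,0],[-1.2,-1.8,0],[0,0,0],[0,0,0]]' --twist '[[0,0,0.069],[0,0,0.07],[0,0,0.069],[0,0,0.07],[0,0,0.069],[0,0,0.07],[0,0,0.069],[0,0,0.07],[0,0,0.069],[0,0,0],[0,0,0]]'

```text
t: 8.55
tool_pos: [0.5778, 0.1723, 0.2054]
ee_rot: [2.858, -1.299, -0.001]
contact_force: [0.1, 0.1, -2.3]
grip_width: 0.017
```

Run:
```python
from bench import *
from h import *
s=get_state();y,z=tyaw(s);print(y,z,s['t'],s['q'],s['tool_pos'],s['contact_force'],s['grip_width'])
rows(s['tool_pos'],y,[((.5754,.1727,.205),-48.9,1)],2)
d=snapshot("side");t=snapshot("top")
import pickle;pickle.dump((t,d),open("snap1.pkl","wb"))
a=[]
for c,u,v,h in((t,238,199,45),(d,281,145,45)):
    a.append(cv2.resize(c["image"][v-h:v+h,u-h:u+h],(400,400),interpolation=cv2.INTER_CUBIC))
cv2.imwrite("pics/a3.png",np.hstack(a))
```

```text
-48.86489648352032 [-0.00145358 -0.00166147 -0.99999756] 8.55 [-0.84009872  0.46950489  0.65863016  1.77986535 -0.3320911   1.00770137
 -0.90628532] [0.57781035 0.17225107 0.20543645] [ 0.05786399  0.10587226 -2.34458389] 0.017025850118506408
[[-0.19, 0.15, 0.04]]
[[0, 0, 0.001]]
[0.57543072 0.17269532 0.20503645] -48.9221922630334
```

View pics/a3.png

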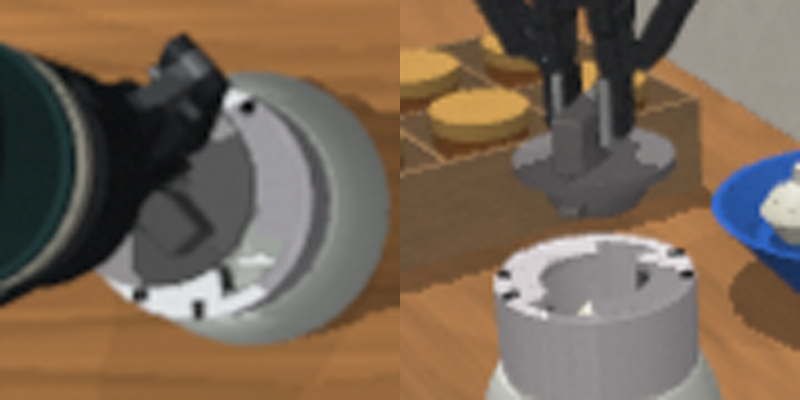

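The lid is held over the mouth: a lug at (570,210) faces the near notch at (545,310) in the crop. To check how it's centred, I'll overlay the predicted flange circle and rim circle.

Run:
```python
from h import *
import pickle
t,s=pickle.load(open("snap1.pkl","rb"))
a=np.linspace(0,2*np.pi,200); C=np.c_[np.cos(a),np.sin(a),0*a]
def ov(c,u,v,h,name,k=8):
    im=cv2.resize(c["image"][v-h:v+h,u-h:u+h],None,fx=k,fy=k,interpolation=cv2.INTER_CUBIC)
    def dr(P,col): cv2.polylines(im,[np.int32(((proj(c,P)-[u-h,v-h])+.5)*k)],False,col,1)
    for z in(.1975,.1915): dr(np.array([.5778,.1723,z])+.042*C,(0,0,255))
    dr(np.array([.5754,.1727,.130])+.054*C,(0,255,0))
    dr(np.array([.5754,.1727,.130])+.0295*C,(0,255,0))
    n=np.radians(41.1);e=np.array([np.cos(n),np.sin(n),0])
    for sg in(1,-1): dr(np.array([[.5754,.1727,.13]]+[.5754,.1727,.13]+0*np.zeros((1,3)))+np.outer([.03,.05],e*sg),(255,0,0))
    return im
cv2.imwrite("pics/b1.png",np.hstack([ov(t,238,199,36,0,8)[:, :400],ov(s,281,150,36,0,8)])[:,:800] if 0 else cv2.resize(np.hstack([ov(t,238,199,36,0),ov(s,281,150,36,0)]),(800,400)))
```

```text
Traceback (most recent call last):
ValueError: setting an array element with a sequence. The requested array has an inhomogeneous shape after 1 dimensions. The detected shape was (4,) + inhomogeneous part.
```

```bash
cat > ov.py <<'E'
from h import *
a=np.linspace(0,2*np.pi,200); C=np.c_[np.cos(a),np.sin(a),0*a]
M=np.array([.5754,.1727,.130])
def ov(c,u,v,h,lid,k=12):
    im=cv2.resize(c["image"][v-h:v+h,u-h:u+h],None,fx=k,fy=k,interpolation=cv2.INTER_CUBIC)
    def dr(P,col): cv2.polylines(im,[np.int32(((proj(c,P)-[u-h,v-h])+.5)*k)],False,col,1)
    L=np.array(lid)
    for z in(.026,.020): dr(L+[0,0,z]+.042*C,(0,0,255))
    dr(M+.054*C,(0,255,0)); dr(M+.0295*C,(0,255,0))
    n=np.radians(41.1);e=np.array([np.cos(n),np.sin(n),0])
    for sg in(1,-1): dr(M+np.outer([.03,.046],e*sg),(255,0,0))
    return im
def both(t,s,lid,name):
    cv2.imwrite(name,cv2.resize(np.hstack([ov(t,238,199,36,lid),ov(s,281,150,36,lid)]),(800,400)))
E
python3 - <<'E'
from ov import *
import pickle
t,s=pickle.load(open("snap1.pkl","rb"))
both(t,s,[.5778,.1723,.1715],"pics/b1.png")
E
```

```text
(no output)
```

View pics/b1.png

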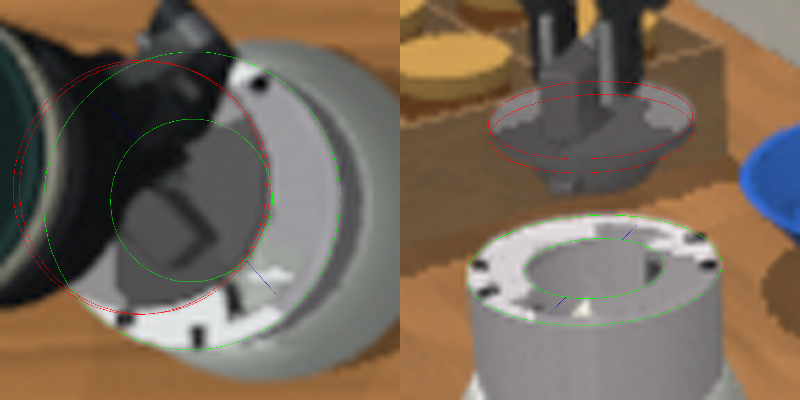

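The overlays agree to about 1 px in both views. I'll centre the lid and come down to just above the rim.

Call:
servo_tool --offset '[[-0.15,0.15,0],[0,0,1.0],[0,0,1.2],[0,0,0.9],[0,0,0.4],[0,0,0],[0,0,0]]' --twist '[[0,0,0],[0,0,0],[0,0,0],[0,0,0],[0,0,0],[0,0,0],[0,0,0]]'

```text
t: 9.52
tool_pos: [0.5765, 0.1738, 0.1716]
ee_rot: [-2.86, 1.3, -0.001]
contact_force: [-0.5, -0.7, -1.4]
grip_width: 0.0169
```

Run:
```python
from bench import *
from ov import *
s=get_state();y,z=tyaw(s);print(y,z,s['t'],s['tool_pos'],s['contact_force'],s['moment'],s['grip_width'])
rows(s['tool_pos'],y,[((.5752,.1725,.17),-48.9,1)],2)
d=snapshot("side");t=snapshot("top")
both(t,d,s['tool_pos']-[0,0,.0335],"pics/b2.png")
```

```text
-48.87785695000606 [ 5.92830176e-04  1.26158552e-04 -9.99999816e-01] 9.525 [0.57647341 0.17379665 0.17157961] [-0.53554969 -0.6774907  -1.3717003 ] [-0.02554993  0.018119    0.00746835] 0.016939425666879497
[[0.01, 0.18, 0.16]]
[[0, 0, 0.0]]
[0.57518322 0.17253752 0.16997961] -48.87785695000606
```

View pics/b2.png

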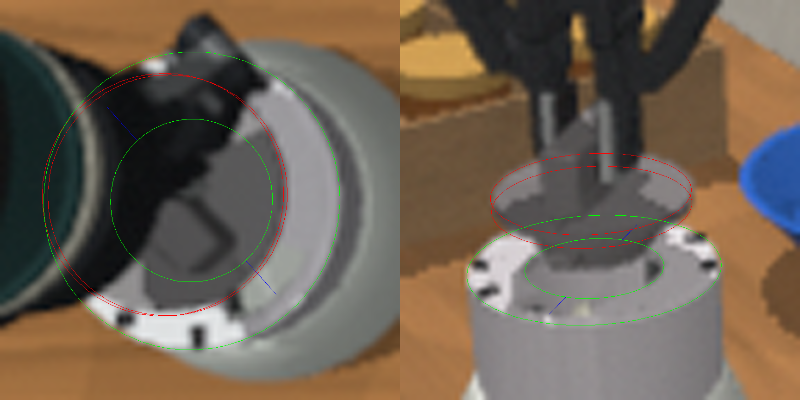

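The spigot foot is centred over the bore in both views. Descending slowly while watching the force.

Call:
servo_tool --offset '[[0,0.1,0.3],[0,0,0.3],[0,0,0.3],[0,0,0.3],[0,0,0.2],[0,0,0]]' --twist '[[0,0,0],[0,0,0],[0,0,0],[0,0,0],[0,0,0],[0,0,0]]'

```text
t: 10.38
tool_pos: [0.5754, 0.1731, 0.1571]
ee_rot: [2.86, -1.3, -0.0]
contact_force: [0.2, -0.3, -1.1]
grip_width: 0.0168
```

Call:
servo_tool --offset '[[0,0,0.3],[0,0,0.3],[0,0,0.2],[0,0,0]]' --twist '[[0,0,0],[0,0,0],[0,0,0],[0,0,0]]'

```text
t: 10.88
tool_pos: [0.5753, 0.1731, 0.1491]
ee_rot: [2.86, -1.3, -0.0]
contact_force: [0.7, 0.1, -1.7]
grip_width: 0.0168
```

Call:
servo_tool --offset '[[0,0,0.2],[0,0,0.2],[0,0,0.15],[0,0,0],[0,0,0]]' --twist '[[0,0,0],[0,0,0],[0,0,0],[0,0,0],[0,0,0]]'

```text
t: 11.5
tool_pos: [0.5755, 0.1732, 0.1438]
ee_rot: [-2.86, 1.3, -0.0]
contact_force: [-0.1, -1.4, -1.2]
grip_width: 0.0169
```

Call:
servo_tool --offset '[[0,0,0.1],[0,0,0.1],[0,0,0],[0,0,0]]' --twist '[[0,0,0],[0,0,0],[0,0,0],[0,0,0]]'

```text
t: 12.0
tool_pos: [0.5756, 0.1731, 0.1435]
ee_rot: [-2.859, 1.3, 0.001]
contact_force: [-4.2, -1.3, 10.7]
grip_width: 0.0167
```

Run:
```python
from bench import *
from ov import *
s=get_state();y,z=tyaw(s);print(y,z,s['t'],s['q'],s['tool_pos'],s['contact_force'],s['moment'],s['grip_width'])
d=snapshot("side");t=snapshot("top")
both(t,d,s['tool_pos']-[0,0,.0335],"pics/b3.png")
```

```text
-48.893367884111896 [-1.28339717e-04  1.40589117e-03 -9.99999003e-01] 12.0 [-0.80673094  0.54213235  0.61544298  1.83101894 -0.39438955  0.89256076
 -0.86015463] [0.57556353 0.17309279 0.14354915] [-4.18342805 -1.30864769 10.65083571] [-0.04825372  1.2963434  -0.00561141] 0.016720900865563583
```

View pics/b3.png

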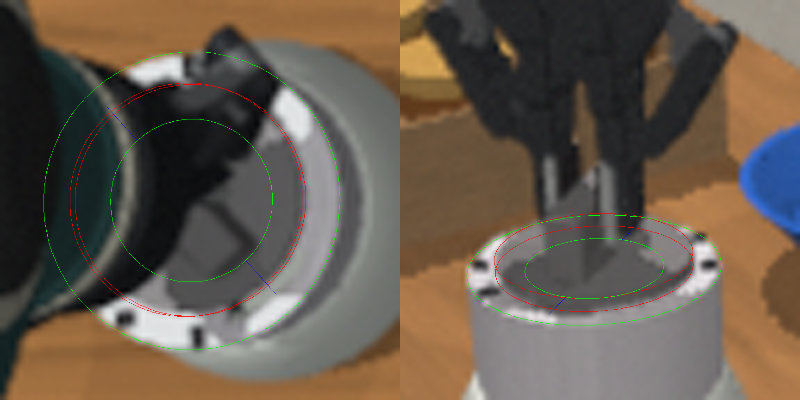

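Seated: TCP z is 143.5 mm as predicted, there is 10.7 N of down contact, and the flange is flat on the rim in the side view. Turning clockwise, half way first.

Call:
servo_tool --offset '[[0,0,0],[0,0,0],[0,0,0],[0,0,0],[0,0,0],[0,0,0],[0,0,0],[0,0,0]]' --twist '[[0,0,0.03],[0,0,0.06],[0,0,0.06],[0,0,0.06],[0,0,0.06],[0,0,0.05],[0,0,0.03],[0,0,0]]'

```text
t: 13.1
tool_pos: [0.5759, 0.1734, 0.1436]
ee_rot: [-2.589, 1.777, 0.0]
contact_force: [-3.4, -0.8, 10.8]
grip_width: 0.0165
```

Run:
```python
from bench import *
from h import *
s=get_state();y,z=tyaw(s);print(y,z,s['t'],s['q'],s['tool_pos'],s['contact_force'],s['moment'],s['grip_width'])
```

```text
-68.92332931777914 [ 7.65464939e-04  1.58393042e-03 -9.99998453e-01] 13.1 [-0.86737362  0.56518837  0.70289244  1.83440794 -0.45639076  0.90827381
 -1.15640041] [0.57590577 0.17340468 0.14355937] [-3.36492124 -0.78740426 10.7743297 ] [0.12005184 0.96197581 0.05256852] 0.016506973600657872
```

Turned 20°, with the spring moment rising (0.05 N m). Now the remaining 20°.

Call:
servo_tool --offset '[[0,0,0],[0,0,0],[0,0,0],[0,0,0],[0,0,0],[0,0,0],[0,0,0],[0,0,0],[0,0,0],[0,0,0]]' --twist '[[0,0,0.03],[0,0,0.06],[0,0,0.06],[0,0,0.06],[0,0,0.06],[0,0,0.05],[0,0,0.03],[0,0,0],[0,0,0],[0,0,0]]'

```text
t: 14.35
tool_pos: [0.5759, 0.1734, 0.1435]
ee_rot: [-2.24, 2.2, 0.001]
contact_force: [-3.6, -0.9, 11.5]
grip_width: 0.0167
```

Run:
```python
from bench import *
from ov import *
s=get_state();y,z=tyaw(s);print(y,z,s['t'],s['q'],s['tool_pos'],s['contact_force'],s['moment'],s['grip_width'])
d=snapshot("side");t=snapshot("top")
cv2.imwrite("pics/full.png",t["image"])
a=[]
for c,u,v,h in((t,238,199,36),(d,281,150,36)):
    a.append(cv2.resize(c["image"][v-h:v+h,u-h:u+h],(400,400),interpolation=cv2.INTER_CUBIC))
cv2.imwrite("pics/c4.png",np.hstack(a))
```

```text
-88.95345455674892 [ 8.16761199e-04  1.65854586e-03 -9.99998291e-01] 14.35 [-0.92503412  0.59305629  0.78998408  1.83785205 -0.52052559  0.92881257
 -1.45058951] [0.57594504 0.17336581 0.14353053] [-3.62108411 -0.94627096 11.46557038] [0.11373685 0.95073974 0.2367033 ] 0.01665815243924999
```

View pics/c4.png

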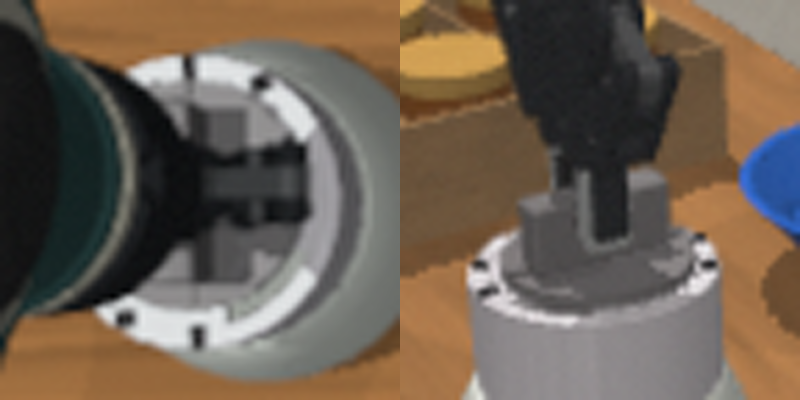

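View pics/full.png

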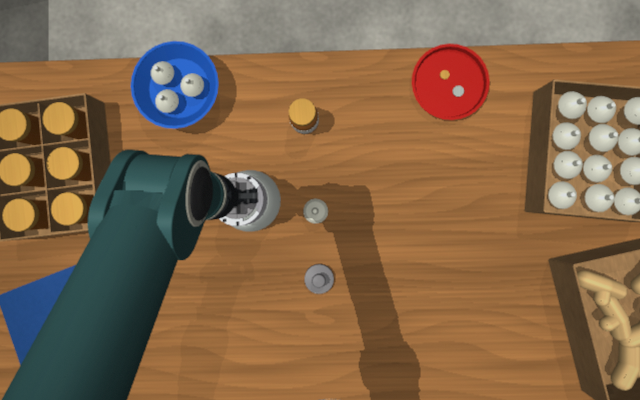

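The pointer line through the bar runs along the rib line ((190,68) to (197,337) in the crop), and the bystanders are at their starting pixels. One settling check, then I'll hand in.

Call:
servo_tool --offset '[[0,0,0],[0,0,0],[0,0,0],[0,0,0]]' --twist '[[0,0,0],[0,0,0],[0,0,0],[0,0,0]]'

```text
t: 14.95
tool_pos: [0.576, 0.1734, 0.1436]
ee_rot: [-2.24, 2.2, 0.001]
contact_force: [-3.4, -0.9, 10.5]
grip_width: 0.0168
```

Run:
```python
from bench import *
from h import *
s=get_state();print(tyaw(s),s['t'],s['tool_pos'],abs(s['qd']).max(),s['contact_force'],s['moment'],s['grip_width'])
print(finish_job())
```

```text
(np.float64(-88.95481131453309), array([ 8.84234510e-04,  1.72541931e-03, -9.99998121e-01])) 14.95 [0.57595475 0.17335854 0.14355809] 0.002335194607450839 [-3.38769892 -0.89201408 10.45056115] [0.06986975 0.9279701  0.15276145] 0.01684852597961973
the job is handed in; nothing more can be done
None
```

The lid is on the garlic grinder and held at the half-turn mark, and I handed the job in at about 15 s with the gripper still holding it. I gripped the lid by its bar at 60 N, lowered its lugs through the notches until the flange sat on the rim, then turned it 40° clockwise.

**Last checks:**
- **Seating:** the tool height was 143.6 mm, as expected for a seated lid, with about 10 N pressing down. The tool axis was within about 1 mm of the measured mouth and tilted 0.002 rad.
- **Turn:** 40.1° from the inserted position by tool yaw. The pointer lines up with the rib in the top view, and the twisting moment rose as the spring wound up. It was at rest, with joint speeds below 0.003 rad/s.
- **Lock:** I could not read the drive and latch joints directly. The turn stopped about 25° short of where the lock begins.
- **Bystanders:** the jar, garlic bulb and storage lid were at their starting pixels in the top view.

No check failed. The two cameras disagreed by 1–2 mm on the mouth position, so I used the average, and the insertion met no resistance.

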